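# Snap the pointer knob onto the dispenser's D spindle

## Task

Take the dark grey pointer knob (the one with the grip bar, not the round cap) and fit it onto the dispenser's D-shaped spindle, not the round post: turn it so its flat matches the spindle's flat, push it straight down until it snaps fully home, and let go. Leave the round cap and the bottle brush where they lie.

Things in the scene. Friction and masses are not known exactly. Their poses are not given: they have to be found in the camera images.
- knob: Dark grey pointer knob, loose, upright, 60 g. Skirt 56 mm across, 29 mm high; on it a grip bar along x, 14 mm wide, x -25 to +32 mm, z 29 to 57 mm, pointed at +x only, where a low nose reaches +39 mm. D bore from below on its axis, 25 mm deep, radius 13.7 mm, its flat 5.5 mm from the axis on the pointer (+x) side. Origin: centre of underside, z up.
- spindle: Fixed white D-shaft, 25 mm across, 22 mm high (top 7 mm tapered), flat 4 mm from the axis on +x, where a thin white tab lies; two spring pins snap at 5 to 20 N. Origin: its foot on the clear dispenser's grey face, 78 mm above the counter; z up. Fitted, the knob has the same origin and axes (pointer on the flat's side), play 1.2 mm, 10 degrees. A plain round post is 90 mm to its left or right.
- round_cap: Bystander: dark grey round ribbed cap, loose, 56 mm across, 45 mm high in two steps, no grip bar, standing on the counter. Origin: centre of the underside.
- brush: Bystander: bamboo bottle brush, loose, lying on the counter, 254 mm long, 42 mm thick at the bristles. Origin: near its middle, at counter level; x along the brush towards the bristles.
There are look-alikes about, which are no part of the job. What is shaped like the knob but yellow is not meant.

How it is judged (in metres and radians):
On the way:
1. the knob is lifted off the counter to above the dispenser's face (height (world z) of knob above 0.095 m), for 0.1 s.
At the end, for the whole second after the job is handed in: The knob sits on the D spindle, snapped fully home: underside within 4 mm of the face, axes within 5 mm, upright within about 7 degrees, its flat to the spindle's flat (within about 25 degrees), at rest (horizontal distance between knob and spindle below 0.005 m and z of knob in the frame of spindle between -0.003 and 0.004 m and angle between the x axis of knob and the x axis of spindle, either way round below 0.45 rad and angle between knob's own z axis and vertical below 0.12 rad and linear speed of knob below 0.02 m/s); the robot touches nothing.
It fails at once if the round cap is moved more than 30 mm (distance of round_cap from where it was at the start of the episode above 0.03 m).
It fails at once if the bottle brush is moved more than 30 mm (distance of brush from where it was at the start of the episode above 0.03 m).
It also fails if it takes over 38 s, if anything falls off the work surface, if the arm or the gripper's body presses on something with over 40 N, if the wrist force passes 120 N, or if a joint passes its speed limit or range.

## Robot

A 6-joint arm with a two-finger parallel gripper is mounted at the origin on the work surface. World frame = base frame: x ahead of the robot, y to its left, z up, the work surface at z = 0. Lengths are in mm, angles in degrees, forces in N, time in s.
With the tool pointing down it reaches from about 325 to 925 mm from the base axis. Payload 3.1 kg.
Tool frame: the origin (TCP) lies at the very end of the fingers, on their centre line; the grasp point (between the pads) lies grasp_offset behind it (grasp_offset is the distance from the TCP to the grasp point, in mm); z points along the fingers, y is the line along which they close (so a half turn about z gives the same grasp; the last joint's range is limited). The gripper opens to 85 mm and grips with 20 to 120 N. Pads are 22 mm wide; open, the fingers measure 114 mm over their backs; the gripper's body (76 mm by 85 mm) begins 54 mm behind the grasp point. The pads swing forward as they close: fully open they stand 13 mm farther back than shut.
Start: joints at [57.685, 12.427, 92.441, -0, 75.132, -6.429], TCP at [272.85, 562.31, 231.3] pointing down, gripper open.
Joint ranges: [-157.48, 157.48], [-44.54, 120.13], [17.64, 146.25], [-64.5, 244.5], [7.68, 150.69], [-147.95, 147.95]. Speed limits (degrees/s): [159.86, 159.86, 180, 180, 180, 180].

## Interface

Orientations are given as [roll, pitch, yaw] about the fixed x, y, z axes, in that order (R = Rz(yaw) Ry(pitch) Rx(roll)).
In Python, from station import * gives the robot as it stands. Calls block until the motion is done:
- goto(position, orientation): joint-space move of the TCP to a pose.
- move_l(position, attitude=None, speed=150): straight line of the TCP; attitude=None keeps the orientation; speed is the mean speed in mm/s.
- move_j(angles): joint-space move.
- grip(opening, squeeze=None): finger opening in mm; squeeze is the grip in N (None keeps the last); returns when the fingers have stopped.
- wait(seconds).
- solve_ik(position, orientation): joint angles nearest the present ones, or None.
- get_obs(): the state.
- get_image(name): name is "side" or "top" or "wrist"; returns the picture (400x640x3 uint8, red, green, blue); there is no depth.
- get_calibration(name): a dict with "fx", "fy", "cx", "cy" (pixels), "R" (3x3) and "t" (3): a world point X has camera coordinates R X + t; the wrist camera has in their place "mount" (4x4, takes a point from camera to tool coordinates, whose origin is the TCP and whose axes are the flange's). Camera axes: x right, y down, z forward; pixel columns grow to the right and rows downward; lengths in mm; the calibration is good to about 2 mm. A picture is of the moment at which its call begins: read the wrist's pose just before it. get_calibration takes no time and is no camera call.
A pose or a line that the arm cannot do raises Unreachable and nothing moves.
- sign_off(): hands the job in; it is judged then, once.
Trained networks look in the newest picture that a camera, given by its name, has taken for a name from the list of things; names that differ only in an ending like _2 or _b are one class to them, and where a whole thing is asked for, a point or a joint stands for the part that bears it (a point fixed in the world has none). Each returns a list of dicts, best first, with "score" (0 to 1); they miss things now and then, are a little off and sometimes report something else, mostly with a low value. They report only what shows in the picture. A call takes as long as a camera call. They do not tell look-alikes from the thing itself.
- spot_in(name, camera): "extent" ([centre column, centre row, width, height] in pixels, round what is visible of it).
- regions_of(name, camera): "region" (400x640 bool, what is visible of it) and "extent" ([centre column, centre row, width, height] in pixels, round what is visible of it).
The state is a dict: "t": time; "joint_pos": joint angles; "qvel": joint speeds; "effort": joint torques, N m; "tcp_pos": TCP position; "ee_rot": TCP orientation; "wrist_force": force on the tool from outside, world axes, zero at the start; "moment": the same for the moment, N m; "grip_width": finger opening in mm; "grip_force": force on a finger pad.
Only numpy, scipy, OpenCV 4.12 (cv2) and the standard library are available. Lean on these libraries where they do the work, as an engineer would, in place of code of your own. Each camera call takes 0.05 s, during which the arm holds its last target. There are 200 camera calls.

## Working session

There is one attempt and no reset: what is moved stays moved. The work goes in short steps, each a Python script; the robot and the scene stay as the last script left them, time stands still between calls to the robot, and variables do not carry over. Pictures are saved under pics/ and viewed, at most 10 in all, crops included, and the job is handed in when it is done.

```bash
mkdir -p pics; cat > h.py <<'E'
from station import *
import numpy as np, cv2
def save(n,im): cv2.imwrite(f'pics/{n}.png',cv2.cvtColor(im,cv2.COLOR_RGB2BGR))
def ray(cam,uv,obs=None):
    c=get_calibration(cam)
    d=np.array([(uv[0]-c['cx'])/c['fx'],(uv[1]-c['cy'])/c['fy'],1.])
    if cam=='wrist':
        from scipy.spatial.transform import Rotation as R
        M=np.array(c['mount']);Rt=R.from_euler('xyz',obs['ee_rot'],degrees=True).as_matrix()
        return Rt@M[:3,3]+obs['tcp_pos'],Rt@M[:3,:3]@d
    Rm=np.array(c['R']);return -Rm.T@np.array(c['t']),Rm.T@d
def at_z(cam,uv,z,obs=None):
    o,d=ray(cam,uv,obs);return o+d*(z-o[2])/d[2]
E
python3 - <<'E'
from h import *
o=get_obs();print(o)
a=get_image('top');b=get_image('side');
save('top0',a);save('side0',b)
for n in ['knob','spindle','round_cap','brush']:
    for c in ['top','side']:
        print(n,c,[(np.round(r['extent']).tolist(),round(r['score'],2)) for r in spot_in(n,c)])
for c in['top','side','wrist']:print(get_calibration(c))
E
```

```text
{'t': 0.0, 'joint_pos': array([ 5.76852960e+01,  1.24766217e+01,  9.25281212e+01, -1.87978026e-04,
        7.51323273e+01, -6.42917645e+00]), 'qvel': array([ 0.02259434, -0.06374001,  0.06421815,  0.044348  , -0.0579677 ,
       -0.01837305]), 'effort': array([ 8.79623849e-05, -3.96850598e+01, -3.03853798e+01, -1.94759973e-04,
        9.69032000e-03, -1.68505193e-05]), 'tcp_pos': array([272.40907798, 561.60855591, 229.97300353]), 'ee_rot': array([-1.79863771e+02, -1.51679928e-02,  1.54114503e+02]), 'wrist_force': array([0.03772973, 0.1870656 , 0.65000194]), 'moment': array([-0.03803314, -0.00332489,  0.03518897]), 'grip_force': 0.0, 'grip_width': 85.18054608100813}
knob top [([408.0, 230.0, 26.0, 26.0], 0.68), ([424.0, 188.0, 26.0, 30.0], 0.67), ([452.0, 242.0, 31.0, 23.0], 0.65)]
knob side [([342.0, 165.0, 23.0, 29.0], 0.88), ([380.0, 180.0, 28.0, 32.0], 0.58)]
spindle top [([242.0, 224.0, 11.0, 24.0], 0.59)]
spindle side [([312.0, 279.0, 36.0, 21.0], 0.86), ([294.0, 179.0, 92.0, 31.0], 0.27)]
round_cap top [([346.0, 250.0, 23.0, 23.0], 0.61)]
round_cap side [([384.0, 226.0, 27.0, 3
[... 484 characters left out ...]
8381957165283, 'cy': 197.97768377744265, 'R': array([[-0.92780899, -0.37230195, -0.02370087],
       [-0.20355642,  0.55847344, -0.80415931],
       [ 0.31262638, -0.74128178, -0.59394113]]), 't': array([512.66662256, 256.06460311, 586.84328914])}
{'fx': 359.4954988581235, 'fy': 359.4954988581235, 'cx': 320.53338403987294, 'cy': 199.6580206244134, 'mount': array([[ 5.12616567e-04, -9.50974898e-01, -3.09267653e-01,
         7.99733278e+01],
       [ 9.99999869e-01,  4.89908514e-04,  1.51085312e-04,
         3.90363230e-01],
       [ 7.83451779e-06, -3.09267690e-01,  9.50975024e-01,
        -1.42788315e+02],
       [ 0.00000000e+00,  0.00000000e+00,  0.00000000e+00,
         1.00000000e+00]])}
```

View pics/top0.png

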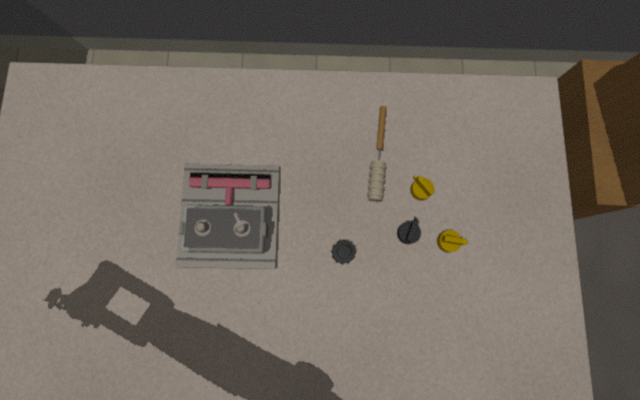

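View pics/side0.png

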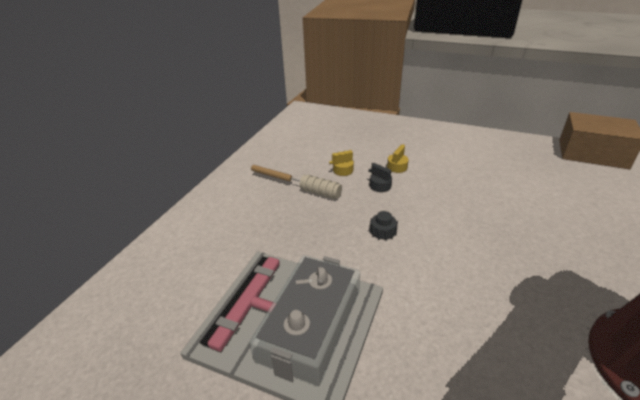

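Top view: candidates for the knob are dark (408,231) with a bar pointing to (416,219), and yellow at (423,188) and (452,241). The round cap is at (344,251). The dark one with the bar fits. The spindle with its tab is at (242,228), the tab towards (237,216), and the plain post is at (203,228). I'll confirm this in one crop and measure.

```bash
python3 - <<'E'
from h import *
a=cv2.imread('pics/top0.png')
f=lambda x0,y0:cv2.resize(a[y0:y0+50,x0:x0+65],None,fx=6,fy=6,interpolation=cv2.INTER_CUBIC)
cv2.imwrite('pics/crop0.png',np.hstack([f(376,205),f(203,200)]))
print('knob',at_z('top',(408,233),20),at_z('side',(380,181),20))
print('nose',at_z('top',(416,219),45))
print('spin',at_z('top',(242,228),90),at_z('side',(320,279),90), 'post',at_z('top',(203,228),90))
print('tab',at_z('top',(237,215),79))
E
```

```text
knob [ 526.78283726 -317.36726811   20.        ] [ 527.65995683 -312.63510057   20.        ]
nose [ 558.46037594 -331.56264623   45.        ]
spin [523.41702547  81.37090269  90.        ] [519.78637745  92.4128799   90.        ] post [521.81899242 169.80286415  90.        ]
tab [554.88883114  96.4700196   79.        ]
```

View pics/crop0.png

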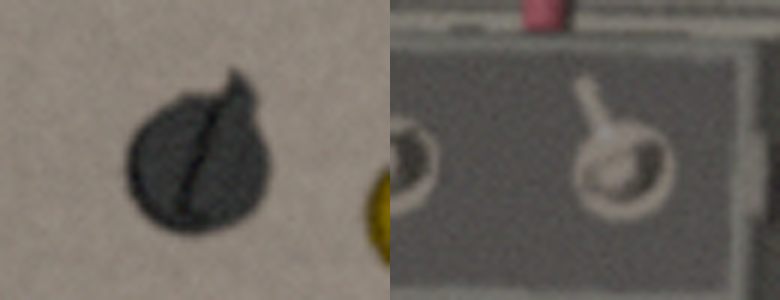

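The crop confirms it: the dark knob with its bar runs towards the top right, and the white D spindle with its tab is at right, tab to the upper left. The spindle and post measure 88 mm apart, against the 90 mm given. Next I hover over each for close looks, the spindle first and then the knob.

```bash
python3 - <<'E'
from h import *
print(grip(40,40) or '')
for flip in (0,180):
    print(flip,[None if q is None else np.round(q) for q in (solve_ik([527,-316,200],[180,0,-24+flip]),solve_ik([523,84,230],[180,0,25+flip]))])
goto([523,84,260],[180,0,25]); wait(.3)
o=get_obs();w=get_image('wrist');save('w_sp',w);np.save('o_sp.npy',o,allow_pickle=True)
print([(np.round(r['extent']),r['score']) for r in spot_in('spindle','wrist')])
goto([527,-316,200],[180,0,-24]); wait(.3)
o=get_obs();w=get_image('wrist');save('w_kn',w);np.save('o_kn.npy',o,allow_pickle=True)
print([(np.round(r['extent']),r['score']) for r in spot_in('knob','wrist')],o['t'],o['tcp_pos'],o['ee_rot'],o['joint_pos'])
E
```

```text
0 [array([-37.,  13.,  96.,  -0.,  72.,  77.]), array([  2.,   1., 105.,  -0.,  74.,  67.])]
180 [array([ -37.,   13.,   96.,    0.,   72., -103.]), array([   2.,    1.,  105.,    0.,   74., -113.])]
[(array([321., 158.,  37.,  63.]), 0.81)]
[(array([299.,  35.,  81.,  67.]), 0.87), (array([444., 145.,  83.,  69.]), 0.78), (array([323., 169.,  58.,  79.]), 0.56)] 5.1583 [ 527.44271728 -315.22594554  200.2934453 ] [ 1.79997126e+02 -2.41695125e-02 -2.39188114e+01] [-3.74074376e+01  1.27003761e+01  9.55522501e+01  2.99385599e-03
  7.17232006e+01  7.65104361e+01]
```

View pics/w_sp.png

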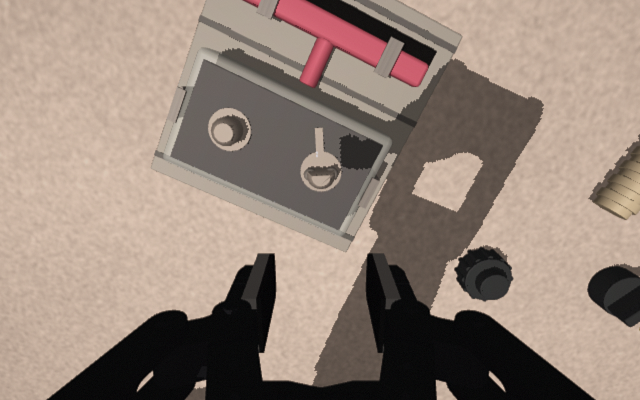

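View pics/w_kn.png

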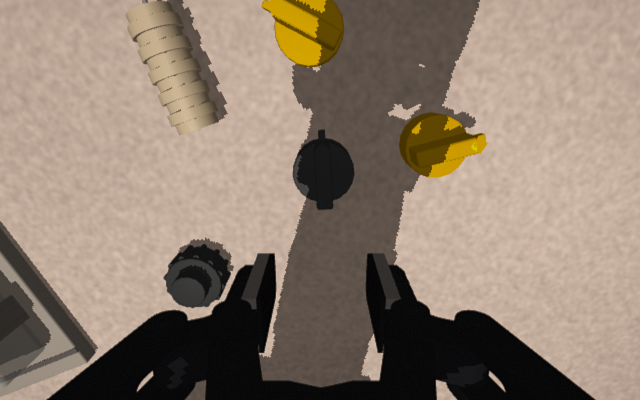

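Wrist over the spindle: washer near (321,172), tab upwards from there to (320,128), post at (229,130). Wrist over the knob: skirt centre near (323,170), nose (321,131), bar tail (325,208). I enlarge both to refine.

```bash
python3 - <<'E'
from h import *
def f(n,x0,y0,g):
    a=cv2.imread(f'pics/{n}.png')[y0:y0+90,x0:x0+65]
    a=(255*(a/255.)**g).astype(np.uint8)
    a=cv2.resize(a,None,fx=6,fy=6,interpolation=cv2.INTER_NEAREST)
    for i in range(0,65,10): cv2.line(a,(i*6,0),(i*6,6),(0,0,255),1)
    for i in range(0,90,10): cv2.line(a,(0,i*6),(6,i*6),(0,0,255),1)
    return a
cv2.imwrite('pics/crop1.png',np.hstack([f('w_sp',290,120,1),f('w_kn',290,125,.5)]))
a=cv2.imread('pics/w_kn.png')[100:230,270:375].max(2)
m=(a<45).astype(np.uint8); n,l,s,c=cv2.connectedComponentsWithStats(m); i=1+s[1:,4].argmax(); print(s[i]+[270,100,0,0,0],c[i]+[270,100])
E
```

```text
[ 296  130   58   80 2983] [324.81863895 170.15152531]
```

View pics/crop1.png

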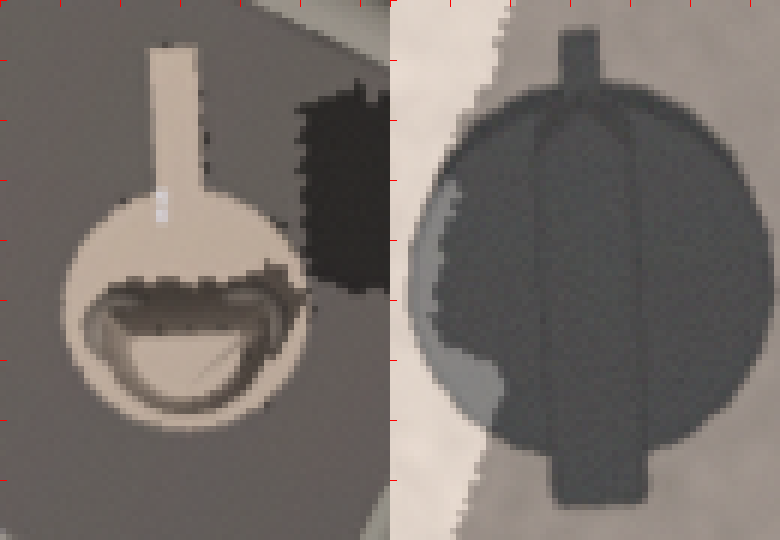

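Crop: washer centre about (320.8,171.8) with the tab end at (319,127.8). Knob skirt circle centre about (323.3,170), bar tail (325,209.7), bar shoulder (322.4,149), nose tip (321.5,130).

```bash
python3 - <<'E'
from h import *
k=np.load('o_kn.npy',allow_pickle=True).item();s=np.load('o_sp.npy',allow_pickle=True).item()
P=lambda uv,z,o:at_z('wrist',uv,z,o)
ang=lambda a,b:np.degrees(np.arctan2(*(b-a)[1::-1]))
c=P((323.3,170),27,k);t=P((325,209.7),57,k);sh=P((322.4,149),57,k);n=P((321.5,130),33,k)
print('knob c',c,'tail',t,'sh',sh,'nose',n,ang(t,sh),ang(t,n),ang(c,n))
print('skirt width',np.linalg.norm(P((293,170),29,k)-P((353.7,170),29,k)), 'tail dist',np.linalg.norm((t-c)[:2]),np.linalg.norm((n-c)[:2]))
u=np.array([np.cos(np.radians(ang(t,sh))),np.sin(np.radians(ang(t,sh)))]);print('axis from tail',t[:2]+25*u)
w=P((320.8,171.8),79,s);e=P((319,127.8),79,s);e0=P((320.8,152),79,s)
print('sp',w,'tabend',e,ang(w,e),'washer d',np.linalg.norm(P((300.3,172),79,s)-P((341.3,172),79,s)))
# shaft top: flat edge (321.2,175.8) and back (321,~187)
print('flat edge z100',P((321.2,175.8),100,s),'post',P((224,133),100,s))
print('ends of flat',ang(P((311.7,175.8),100,s),P((330.8,175.8),100,s))+90)
print(s['ee_rot'],get_obs().keys(),)
import station;print(getattr(station,'grasp_offset',None))
E
```

```text
knob c [ 530.37854437 -318.85637503   27.        ] tail [ 504.92632293 -308.97948084   57.        ] sh [ 552.92309499 -327.74857566   57.        ] nose [ 564.272153   -332.04644559   33.        ] -21.35793882359129 -21.240467163302494 -21.264046855631477
skirt width 54.286113315390736 tail dist 27.301439802511037 36.36969435518209
axis from tail [ 528.20940851 -318.08431065]
sp [523.41627572  84.85600418  79.        ] tabend [559.0533048  103.31359647  79.        ] 27.381128480658198 washer d 37.859276228353416
flat edge z100 [524.89965634  85.18331247 100.        ] post [523.78522388 174.29093213 100.        ]
ends of flat 25.083843310109856
[-1.79995033e+02  3.56581688e-03  2.50537733e+01] dict_keys(['t', 'joint_pos', 'qvel', 'effort', 'tcp_pos', 'ee_rot', 'wrist_force', 'moment', 'grip_force', 'grip_width'])
18.700000000000003
```

```bash
python3 - <<'E'
from h import *
K=np.array([529.0,-318.4]);yk=-21.3
goto([*K,100],[180,0,yk]);wait(.2)
o=get_obs();d=K-o['tcp_pos'][:2];print('err',d)
move_l([*(K+d),33],speed=80);wait(.2)
o=get_obs();print(o['tcp_pos'],o['ee_rot'],o['wrist_force'])
grip(5,100);wait(.2)
o=get_obs();print(o['grip_width'],o['grip_force'],o['tcp_pos'],o['ee_rot'])
move_l([*(K+d),183],speed=150);wait(.2)
o=get_obs();print(o['t'],o['grip_width'],o['grip_force'],o['wrist_force'],o['tcp_pos'])
S=np.array([523,84.6]);ys=26.5
goto([*S,183],[180,0,ys]);wait(.4)
o=get_obs();print(o['t'],o['tcp_pos'],o['ee_rot'],o['wrist_force'],o['grip_width'])
np.save('o_pl.npy',o,allow_pickle=True)
a=cv2.resize(get_image('wrist')[50:350,120:520],(400,300))
b=get_image('side')[190:390,220:420];b=cv2.resize(b,(300,300),interpolation=cv2.INTER_CUBIC)
save('place',np.hstack([a,b]))
E
```

```text
err [-2.1265794   1.60278602]
[ 527.42320144 -317.19750348   33.82474357] [ 1.79975299e+02 -8.56767402e-02 -2.12987452e+01] [-0.07636399 -0.31615574 -0.27585148]
12.309254310898996 98.65545272827148 [ 527.20040755 -317.14917736   33.54827099] [ 1.79980764e+02 -4.78533498e-02 -2.13009687e+01]
9.0417 12.117803616486912 97.97056317329407 [-0.3781732  -0.21349689 -0.45932842] [ 526.25310164 -316.33324409  181.58938063]
10.9333 [523.12080502  84.17830146 182.9489727 ] [-1.79997381e+02  4.44409558e-03  2.64514919e+01] [-0.04803213  0.87682895 -1.09915357] 12.373750566412923
```

View pics/place.png

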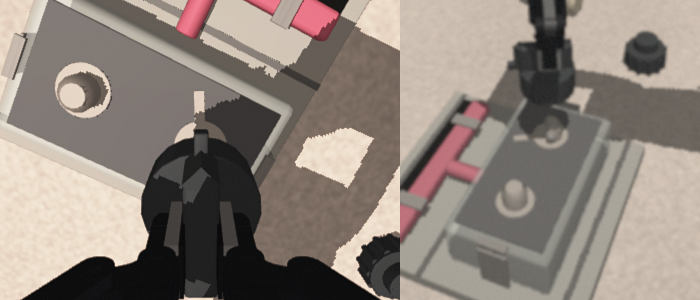

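The knob is held upright, its nose towards the tab: nose tip at (200,129) in the crop and tab at (199,92-115). The knob may sit off the TCP along the bar, so I compute that from the skirt's front edge, which lies in the same geometry in both pictures.

```bash
python3 - <<'E'
from h import *
k=np.load('o_kn.npy',allow_pickle=True).item();p=np.load('o_pl.npy',allow_pickle=True).item()
def tool(uv,z,o):
    y=np.radians(o['ee_rot'][2]);d=(at_z('wrist',uv,z,o)-o['tcp_pos'])[:2]
    return np.array([d@[np.cos(y),np.sin(y)],d@[np.sin(y),-np.cos(y)]])
print('pick view: front,nose,tail',tool((321,139),29,k),tool((321.5,130),30,k),tool((325,209.7),57,k), 'left/right',tool((293,170),29,k),tool((353.7,170),29,k))
im=get_image('wrist');zk=p['tcp_pos'][2]-33.5
a=(255*(im[160:320,240:400]/255.)**.5).astype(np.uint8)
save('held',cv2.resize(a,(640,640),interpolation=cv2.INTER_NEAREST)[:590])
for v in (186,188,190,192): print(v,tool((310,v),zk+29,p))
for v in (177,179,181): print('nose',v,tool((320,v),zk+30,p))
print(tool((261,240),zk+29,p),tool((381,240),zk+29,p))
E
```

```text
pick view: front,nose,tail [32.78100532 -0.28457349] [40.65362191  0.1369435 ] [-22.58619384   3.08576988] left/right [  5.14095101 -25.30135371] [ 5.15892016 28.9899434 ]
186 [37.2777458  -5.30326287]
188 [36.3928137  -5.31079419]
190 [35.50472196 -5.3183524 ]
192 [34.61345363 -5.32593764]
nose 177 [41.47817336 -1.04896842]
nose 179 [40.61315203 -1.04892032]
nose 181 [39.7450667  -1.04887206]
[ 12.21921912 -27.40905037] [12.23028494 26.21320576]
```

View pics/held.png

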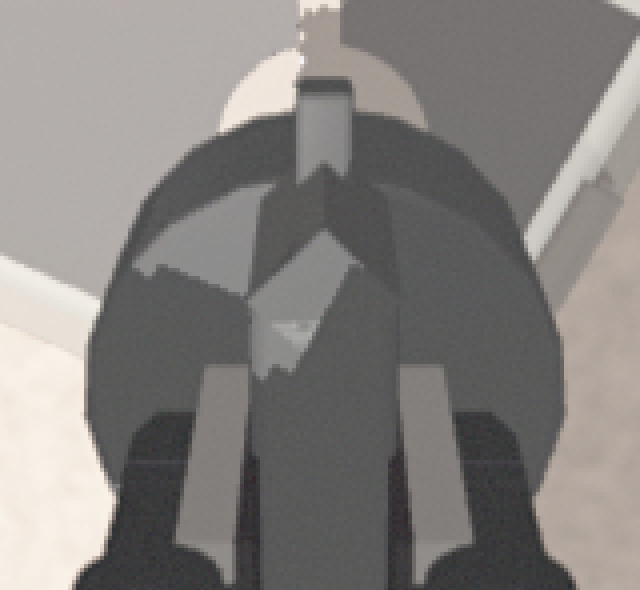

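```bash
python3 - <<'E'
from h import *
p=np.load('o_pl.npy',allow_pickle=True).item();zk=p['tcp_pos'][2]-33.5
def tool(uv,z,o=p):
    y=np.radians(o['ee_rot'][2]);d=(at_z('wrist',uv,z,o)-o['tcp_pos'])[:2]
    return np.array([d@[np.cos(y),np.sin(y)],d@[np.sin(y),-np.cos(y)]])
print('apex-32',tool((321.2,217.5),zk+57)-[32,0])
print('skirt top',tool((321,204),zk+29)-[28,0]);print('skirt bot',tool((321,187.5),zk)-[28,0])
print('bot sides',tool((261.5,250),zk),tool((380.5,250),zk))
print('washer front -18.9',tool((321,170.5),79)-[18.9,0], 'tab', tool((319.8,150),79))
E
```

```text
apex-32 [ 1.58870768 -0.60335257]
skirt top [ 1.19952278 -0.61671064]
skirt bot [ 0.30063015 -0.56045114]
bot sides [ -6.78747589 -32.64747003] [-6.77567017 31.59849801]
washer front -18.9 [ 1.62497623 -0.41868009] tab [35.02262601 -1.26051944]
```

The knob and spindle agree within about 0.5 mm laterally, inside the play of 1.2 mm. I go down, watching the force.

```bash
python3 - <<'E'
from h import *
x,y=523.1,84.8
move_l([x,y,138],speed=100)
z=138
while z>107:
    z-=2.5; move_l([x,y,z],speed=40)
    o=get_obs();f=o['wrist_force'];print(round(z,1),np.round(o['tcp_pos'],1),np.round(f,1),np.round(o['moment'],1),round(o['t'],1))
    if abs(f[2])>45 or np.hypot(*f[:2])>30: break
    if o['tcp_pos'][2]<111 : break
E
```

```text
135.5 [523.6  84.8 136.1] [-0.1  0.5 -0.6] [-0. -0. -0.] 11.9
133.0 [523.   84.8 132.9] [-1.1  0.2 -1.2] [ 0. -0.  0.] 12.2
130.5 [522.8  84.8 130.2] [-0.8  0.3 -1.6] [ 0.  0. -0.] 12.4
128.0 [522.9  84.8 127.7] [ 0.4  0.7 -0.6] [0. 0. 0.] 12.7
125.5 [522.9  84.8 125.2] [-1.3 -0.1 -0.9] [ 0. -0. -0.] 12.9
123.0 [523.4  84.8 123.2] [0.2 0.  1.6] [-0.  0. -0.] 13.2
120.5 [523.1  84.8 120.1] [ 0.2  0.4 -0.9] [ 0.  -0.2 -0. ] 13.4
118.0 [522.8  84.8 117.4] [ 1.  -0.9 -2.1] [ 0.  -0.2  0. ] 13.7
115.5 [522.8  84.8 114.8] [ 1.9 -0.2 -3.4] [ 0.1 -0.3  0. ] 13.9
113.0 [523.   84.8 112.7] [ 1.5 -0.4 -2.8] [-0.  -0.2  0.1] 14.2
110.5 [523.5  84.7 111.5] [-1.1 -0.6  3.6] [-0.   0.3 -0. ] 14.4
108.0 [523.5  84.7 111.4] [-7.  -1.7 17.3] [-0.1  1.3 -0. ] 14.7
105.5 [523.6  84.7 111.4] [-13.6  -2.5  29.5] [-0.1  2.2 -0. ] 14.9
```

It stops at TCP z 111.4 (111.5 means home) with 30 N, above the snap force. I release and check.

```bash
python3 - <<'E'
from h import *
move_l([523.1,84.8,110.5],speed=40);wait(.2)
o=get_obs();print(o['tcp_pos'],o['wrist_force'])
grip(45);wait(.2)
x,y=get_obs()['tcp_pos'][:2]
move_l([x,y,180],speed=120)
u=np.array([np.cos(np.radians(26.5)),np.sin(np.radians(26.5))])
move_l([523.1,84.8,255],speed=150);wait(.3)
o=get_obs();print(o['t'],o['tcp_pos'],o['wrist_force'],o['grip_force'],o['grip_width']);np.save('o_f.npy',o,allow_pickle=True)
w=get_image('wrist');s=get_image('side')
a=cv2.resize(w[110:230,260:380],(400,400),interpolation=cv2.INTER_CUBIC)
b=cv2.resize(s[230:330,270:370],(400,400),interpolation=cv2.INTER_CUBIC)
save('final',(255*(np.hstack([a,b])/255.)**.6).astype(np.uint8))
E
```

```text
[523.56815115  84.8417895  111.44627288] [-2.13594218  0.77240086  8.51495623]
17.7083 [522.45077951  84.77598591 253.77390207] [ 0.63853641  0.5353928  -0.7016326 ] 0.0 44.81701723172722
```

View pics/final.png

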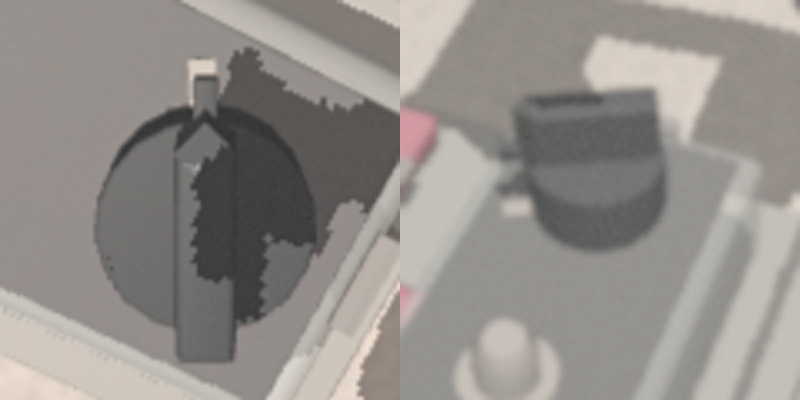

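The picture shows the knob flat on the face, upright, with its nose over the white tab. There is no gap in the side view and the gripper is clear.

```bash
python3 -c "
from station import *
print(sign_off())"
```

```text
the job is handed in; nothing more can be done
None
```

The dark grey pointer knob is fitted on the D spindle, flat to flat and down on the face, and released; the job is handed in, with no verdict returned and about 18 s of the 38 s used.

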